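Refill the low tank of the plate washer through its push-and-turn port

ROBOT

A 7-joint arm with a two-finger parallel gripper is mounted at the origin on the work surface. World frame = base frame: x ahead of the robot, y to its left, z up, the work surface at z = 0. Lengths are in m, angles in rad, forces in N, time in s.
With the tool pointing down it reaches from about 0.4 to 0.9 m from the base axis. Payload 5.6 kg.
Tool frame: the origin (TCP) lies midway between the tips of the shut fingers; the grasp point (between the pads) lies 19 mm behind it; z points along the fingers, y is the line along which they close (so a half turn about z gives the same grasp; the last joint's range is limited). The gripper opens to 92 mm and grips with 3 to 60 N. Pads are 20 mm wide; open, the fingers measure 128 mm over their backs; the gripper's body (75 mm by 189 mm) begins 69 mm behind the grasp point.
Start: joints at [-1.298, 0.468, -0.012, 1.603, 0.006, 1.071, -0.056], TCP at [0.202, 0.618, 0.215] pointing down, gripper open.
Joint ranges: [-2.53, 2.53], [-0.31, 2.02], [-1.57, 1.55], [0.28, 2.44], [-1.29, 4.43], [0.15, 1.84], [-2.92, 2.92]. Speed limits (rad/s): [2.57, 2.57, 3.14, 3.14, 3.14, 3.14, 3.14].

INTERFACE

Orientations are given as a 3x3 rotation matrix whose columns are the frame's x, y, z axes.
In Python, from station import env, effector, solver, viewer, workorder, search_frame, tip_of gives the robot as it stands. Calls block until the motion is done:
- env.reach(position, orientation): joint-space move of the TCP to a pose.
- env.movel(position, frame=None, rate=0.15): straight line of the TCP; frame=None keeps the orientation; rate is the mean speed in m/s.
- env.goto_joints(angles): joint-space move.
- effector.release() and effector.grasp(squeeze=None): open the fingers fully, or close them until they stop; squeeze is the grip in N (None keeps the last).
- env.pause(seconds).
- solver.inverse_kinematics(position, orientation): joint angles nearest the present ones, or None.
- env.sense(): the state.
- viewer.read_camera(name): name is "side" or "top"; returns (picture, depth): 480x640x3 uint8, red, green, blue; 480x640 float32, m along the optical axis (not along the pixel's ray), 0 where there is no reading.
- viewer.camera_info(name): a dict with "intrinsics" (3x3 intrinsics, pixels), "eye" and "rotation" of the camera in the world. Camera axes: x right, y up, looking along -z (the intrinsics and any distortion apply to the point x, -y, -z); pixel columns grow to the right and rows downward; lengths in m; the calibration is good to about 2 mm. A picture is of the moment at which its call begins. camera_info takes no time and is no camera call.
A pose or a line that the arm cannot do raises env.PlanningError and nothing moves.
- workorder.finish_job(): hands the job in; it is judged then, once.
Trained networks look in the newest picture that a camera, given by its name, has taken for a name from the list of things; names that differ only in an ending like _2 or _b are one class to them, and where a whole thing is asked for, a point or a joint stands for the part that bears it (a point fixed in the world has none). Each returns a list of dicts, best first, with "score" (0 to 1); they miss things now and then, are a little off and sometimes report something else, mostly with a low value. They report only what shows in the picture. A call takes as long as a camera call.
- search_frame(camera, name): "at" ([x, y, z] in m, in world coordinates, good to about 4 mm: the middle of the surface that is visible of it).
- tip_of(camera, name): "at" ([x, y, z] in m, in world coordinates, good to about 4 mm: a listed point, or the origin of a listed thing).
The state is a dict: "t": time; "joint_positions": joint angles; "joint_velocities": joint speeds; "tau": joint torques, N m; "ee_pos": TCP position; "tcp_rot": TCP orientation; "wrist_force": force on the tool from outside, world axes, zero at the start; "moment": the same for the moment, N m; "gripper_width": finger opening in m; "grasp_force": force on a finger pad.
Only numpy, scipy, OpenCV 4.12 (cv2) and the standard library are available. Lean on these libraries where they do the work, as an engineer would, in place of code of your own. Each camera call takes 0.05 s, during which the arm holds its last target. There are 200 camera calls.

TASK

One of the fluid station's two tanks is nearly empty: the red float behind its port stands low in the sight tube. Take the refill cartridge of that port's ring colour from the rack, push its nozzle down into the port until the shoulder sits on the port, then turn it a quarter turn clockwise (seen from above) against the spring. The valve springs shut if let go, so finish while still gripping the cartridge, held fully down and fully turned; leave the full tank's port, the other cartridges and everything else on the bench alone.

Things in the scene. Friction and masses are not known exactly. Their poses are not given: they have to be found in the camera images.
- cart_blue_mid (a point): blue refill cartridge, rigid, 123 mm tall, 0.35 kg, nozzle down. Point: its centre, half-way up; z up, x along wing and lugs; half-turn symmetric. From below: white nozzle, 36 mm across, 19 long, two lugs at +x, -x on its lowest 6 mm (9 wide, 54 over both); round body 68 across, 62 tall, its underside the shoulder (42.5 below the point); wing grip 58 (x) x 24 (y) mm, 19.5 to 61.5 mm above the point
- cart_green_mid (a point): green refill cartridge, rigid, 123 mm tall, 0.35 kg, nozzle down. Point: its centre, half-way up; z up, x along wing and lugs; half-turn symmetric. From below: white nozzle, 36 mm across, 19 long, two lugs at +x, -x on its lowest 6 mm (9 wide, 54 over both); round body 68 across, 62 tall, its underside the shoulder (42.5 below the point); wing grip 58 (x) x 24 (y) mm, 19.5 to 61.5 mm above the point
- cart_yellow_mid (a point): yellow refill cartridge, rigid, 123 mm tall, 0.35 kg, nozzle down. Point: its centre, half-way up; z up, x along wing and lugs; half-turn symmetric. From below: white nozzle, 36 mm across, 19 long, two lugs at +x, -x on its lowest 6 mm (9 wide, 54 over both); round body 68 across, 62 tall, its underside the shoulder (42.5 below the point); wing grip 58 (x) x 24 (y) mm, 19.5 to 61.5 mm above the point
- rack: cream cartridge rack, fixed block 190 x 190 mm, 40 mm tall, with four 59 mm holes 47.5 mm either way from its centre, three of them filled (which is where varies): the shoulder rests on the rack's top and the nozzle hangs in the hole. Origin at the centre of its underside. The yellow cartridge is for another machine and stays
- station: fixed low white two-tank unit, 220 (x) x 300 (y) mm, deck 45 mm above the table. Ports 30 mm towards its -x, 68 mm either side of its middle (which colour is where varies); a clear sight tube (36 mm across at its foot, 121 mm above the table at its top) stands 90 mm behind each port, towards the station's +x. Origin at the centre of its underside; z up
- port_blue_mouth (a point): blue tank's port: grey turret 88 mm across, blue ring on its rim. Point: centre of its mouth, level with its top, 83 mm above the table; z up. The mouth is a 42 mm hole in an 8 mm lip, with slots at +x and -x (15 wide, 62 over both, white marks) that take the lugs within 7 degrees and 2.5 mm. Over 14 mm deep the lugs clear the lip and turn, clockwise only, to a stop at 92 to 98 degrees; shoulder down is 19 mm deep
- poppet_blue (a joint): sprung poppet in the blue port, 3 mm below its mouth at rest: m pressed down, 0 at rest, 0.011 when the lugs clear the lip, 0.016 with the cartridge's shoulder down on the port. It pushes up with 4 N at rest, 10.4 N at 0.016
- valve_blue (a joint): valve ring in the blue port, driven by the lugs: rad turned clockwise, 0 shut, stop at 1.52. A torsion spring turns it back: 0.11 N m when shut, 0.29 N m open. The lugs have about 7 degrees of play in it, so a cartridge turned 90 degrees reads about 1.45
- port_green_mouth (a point): green tank's port: grey turret 88 mm across, green ring on its rim. Point: centre of its mouth, level with its top, 83 mm above the table; z up. The mouth is a 42 mm hole in an 8 mm lip, with slots at +x and -x (15 wide, 62 over both, white marks) that take the lugs within 7 degrees and 2.5 mm. Over 14 mm deep the lugs clear the lip and turn, clockwise only, to a stop at 92 to 98 degrees; shoulder down is 19 mm deep
- poppet_green (a joint): sprung poppet in the green port, 3 mm below its mouth at rest: m pressed down, 0 at rest, 0.011 when the lugs clear the lip, 0.016 with the cartridge's shoulder down on the port. It pushes up with 4 N at rest, 10.4 N at 0.016
- valve_green (a joint): valve ring in the green port, driven by the lugs: rad turned clockwise, 0 shut, stop at 1.52. A torsion spring turns it back: 0.11 N m when shut, 0.29 N m open. The lugs have about 7 degrees of play in it, so a cartridge turned 90 degrees reads about 1.45
- float_1_mid (a point): red level float, 24 mm across, 18 mm tall, in one of the two sight tubes, with a thin red stem that rises out of the tube's top (up to 45 mm, full) or barely shows (low); this point is the float's centre. About 53 to 60 mm above the table: tank nearly empty; about 92 to 102 mm: tank full. It tells of the tank whose port is the nearer one (90 mm in front of it; the other is 160 mm away)
- float_2_mid (a point): red level float, 24 mm across, 18 mm tall, in one of the two sight tubes, with a thin red stem that rises out of the tube's top (up to 45 mm, full) or barely shows (low); this point is the float's centre. About 53 to 60 mm above the table: tank nearly empty; about 92 to 102 mm: tank full. It tells of the tank whose port is the nearer one (90 mm in front of it; the other is 160 mm away)
- cassette_1: white test cassette, 70 x 20 x 5.5 mm, lying on the ruled tile in front of the robot; origin at the centre of its underside; a bystander
- cassette_2: white test cassette, 70 x 20 x 5.5 mm, lying on the ruled tile in front of the robot; origin at the centre of its underside; a bystander
- beaker: clear plastic beaker, 64 mm across, 85 mm tall, standing empty; origin at the centre of its underside; a bystander
- marker: black marker pen with a blue cap, 120 x 14 mm, lying; origin at the centre of its underside; a bystander

How it is judged:
On the way, in this order (a step that is already met when the one before it is completed fails the run):
1. the cartridge of the low tank's colour is lifted clear of the rack (((((height (world z) of float_1_mid below 0.075 m and horizontal distance between float_1_mid and port_blue_mouth below 0.115 m) or (height (world z) of float_2_mid below 0.075 m and horizontal distance between float_2_mid and port_blue_mouth below 0.115 m)) and height (world z) of cart_blue_mid above 0.125 m) or (((height (world z) of float_1_mid below 0.075 m and horizontal distance between float_1_mid and port_green_mouth below 0.115 m) or (height (world z) of float_2_mid below 0.075 m and horizontal distance between float_2_mid and port_green_mouth below 0.115 m)) and height (world z) of cart_green_mid above 0.125 m))), for 0.1 s.
2. its nozzle is pushed down into the low tank's port, lugs below the lip, not yet turned (((((height (world z) of float_1_mid below 0.075 m and horizontal distance between float_1_mid and port_blue_mouth below 0.115 m) or (height (world z) of float_2_mid below 0.075 m and horizontal distance between float_2_mid and port_blue_mouth below 0.115 m)) and horizontal distance between cart_blue_mid and port_blue_mouth below 0.006 m and angle between cart_blue_mid's own z axis and vertical below 0.1 rad and value of joint poppet_blue above 0.0105 m and value of joint valve_blue below 0.4 rad) or (((height (world z) of float_1_mid below 0.075 m and horizontal distance between float_1_mid and port_green_mouth below 0.115 m) or (height (world z) of float_2_mid below 0.075 m and horizontal distance between float_2_mid and port_green_mouth below 0.115 m)) and horizontal distance between cart_green_mid and port_green_mouth below 0.006 m and angle between cart_green_mid's own z axis and vertical below 0.1 rad and value of joint poppet_green above 0.0105 m and value of joint valve_green below 0.4 rad))), for 0.1 s.
At the end, for the whole second after the job is handed in: The low tank's colour of cartridge is in that tank's port, upright (0.1 rad), centred (6 mm), still gripped (over 4 N), at rest, held down to within 3 mm of the shoulder touching (poppet over 13 mm) and turned so that the valve reads over 1.22 rad, through the last second (((((height (world z) of float_1_mid below 0.075 m and horizontal distance between float_1_mid and port_blue_mouth below 0.115 m) or (height (world z) of float_2_mid below 0.075 m and horizontal distance between float_2_mid and port_blue_mouth below 0.115 m)) and horizontal distance between cart_blue_mid and port_blue_mouth below 0.006 m and angle between cart_blue_mid's own z axis and vertical below 0.1 rad and value of joint poppet_blue above 0.013 m and value of joint valve_blue above 1.22 rad and angle between the x axis of cart_blue_mid and the x axis of port_blue_mouth, either way round above 1.3 rad and contact force between the fingers and cart_blue above 4 N and linear speed of cart_blue below 0.02 m/s) or (((height (world z) of float_1_mid below 0.075 m and horizontal distance between float_1_mid and port_green_mouth below 0.115 m) or (height (world z) of float_2_mid below 0.075 m and horizontal distance between float_2_mid and port_green_mouth below 0.115 m)) and horizontal distance between cart_green_mid and port_green_mouth below 0.006 m and angle between cart_green_mid's own z axis and vertical below 0.1 rad and value of joint poppet_green above 0.013 m and value of joint valve_green above 1.22 rad and angle between the x axis of cart_green_mid and the x axis of port_green_mouth, either way round above 1.3 rad and contact force between the fingers and cart_green above 4 N and linear speed of cart_green below 0.02 m/s))); the arm keeps its last pose, push and grip.
It fails at once if a bystander is knocked about (moved over 30 mm) (distance of any of cassette_1, cassette_2, beaker, marker from where it was at the start of the episode above 0.03 m).
It fails at once if another cartridge than the low tank's is disturbed (moved over 20 mm) (distance of cart_yellow_mid from where it was at the start of the episode above 0.02 m or (((height (world z) of float_1_mid below 0.075 m and horizontal distance between float_1_mid and port_blue_mouth below 0.115 m) or (height (world z) of float_2_mid below 0.075 m and horizontal distance between float_2_mid and port_blue_mouth below 0.115 m)) and distance of cart_green_mid from where it was at the start of the episode above 0.02 m) or (((height (world z) of float_1_mid below 0.075 m and horizontal distance between float_1_mid and port_green_mouth below 0.115 m) or (height (world z) of float_2_mid below 0.075 m and horizontal distance between float_2_mid and port_green_mouth below 0.115 m)) and distance of cart_blue_mid from where it was at the start of the episode above 0.02 m)).
It fails at once if the full tank's port is pressed (its poppet moved over 4 mm) ((((height (world z) of float_1_mid below 0.075 m and horizontal distance between float_1_mid and port_blue_mouth below 0.115 m) or (height (world z) of float_2_mid below 0.075 m and horizontal distance between float_2_mid and port_blue_mouth below 0.115 m)) and value of joint poppet_green above 0.004 m) or (((height (world z) of float_1_mid below 0.075 m and horizontal distance between float_1_mid and port_green_mouth below 0.115 m) or (height (world z) of float_2_mid below 0.075 m and horizontal distance between float_2_mid and port_green_mouth below 0.115 m)) and value of joint poppet_blue above 0.004 m)).
It also fails if it takes over 42 s, if anything falls off the work surface, if the arm or the gripper's body presses on something with over 40 N, if the wrist force passes 120 N, or if a joint passes its speed limit or range.

## Working session

There is one attempt and no reset: what is moved stays moved. The work goes in short steps, each a Python script; the robot and the scene stay as the last script left them, time stands still between calls to the robot, and variables do not carry over. Pictures are saved under pics/ and viewed, at most 10 in all, crops included, and the job is handed in when it is done.

```bash
mkdir -p pics; python3 - <<'E'
from station import *
import cv2,numpy as np
for c in("top","side"):
    p,d=viewer.read_camera(c); cv2.imwrite(f"pics/{c}0.png",p[:,:,::-1]); np.savez(f"{c}0.npz",p=p,d=d)
    i=viewer.camera_info(c); print(c,i)
    for n in["cart_blue_mid","cart_green_mid","cart_yellow_mid","port_blue_mouth","port_green_mouth","float_1_mid","rack","station"]:
        print(n,[(np.round(r["at"],4).tolist(),round(r["score"],2)) for r in tip_of(c,n)[:3]])
s=env.sense();print(s["t"],s["ee_pos"],s["tcp_rot"])
E
```

```text
top {'intrinsics': array([[441.51806148,   0.        , 317.67087478],
       [  0.        , 441.51806148, 235.40663643],
       [  0.        ,   0.        ,   1.        ]]), 'eye': array([ 0.40139539, -0.02803531,  0.88056084]), 'rotation': array([[-0.01794284,  0.98494592, -0.17192905],
       [-0.99951605, -0.02204017, -0.02195219],
       [-0.02541106,  0.17145196,  0.98486471]])}
cart_blue_mid [([0.5336, -0.3124, 0.0838], 0.86), ([0.6277, 0.0344, 0.0808], 0.53)]
cart_green_mid []
cart_yellow_mid [([0.4776, -0.1954, 0.0821], 0.68)]
port_blue_mouth [([0.6274, 0.0342, 0.0821], 0.57)]
port_green_mouth [([0.6031, 0.1643, 0.0849], 0.59)]
float_1_mid []
rack [([0.5068, -0.2599, 0.0005], 0.61)]
station [([0.6453, 0.1067, -0.0022], 0.7), ([0.6973, 0.181, 0.0962], 0.24)]
side {'intrinsics': array([[573.37818739,   0.        , 317.44276036],
       [  0.        , 573.37818739, 247.49815446],
       [  0.        ,   0.        ,   1.        ]]), 'eye': array([ 0.23882544, -0.7780308 ,  0.74890292]), 'rotation': array([[ 0.92640028,  0.2510775 , -0.28061113],
       [-0.3758414 ,  0.5711974 , -0.72971006],
       [-0.02292942,  0.78146888,  0.62352275]])}
cart_blue_mid [([0.5345, -0.3176, 0.081], 0.75)]
cart_green_mid [([0.5682, -0.2284, 0.0799], 0.97), ([0.475, -0.1946, 0.0794], 0.68)]
cart_yellow_mid [([0.4767, -0.1943, 0.0797], 0.74), ([0.4049, 0.1441, 0.0025], 0.49)]
port_blue_mouth [([0.6269, 0.0361, 0.0798], 0.83)]
port_green_mouth [([0.6028, 0.1676, 0.0806], 0.72)]
float_1_mid [([0.504, -0.2571, -0.0007], 0.64), ([0.7368, -0.1975, -0.002], 0.46)]
rack [([0.5055, -0.2589, 0.0006], 0.79), ([0.3679, 0.2845, -0.0015], 0.23)]
station []
0.9 [0.20193425 0.61785279 0.21460431] [[-9.50527107e-01  3.10641616e-01  7.14499874e-05]
 [ 3.10641619e-01  9.50527108e-01  3.31536276e-05]
 [-5.76162535e-05  5.37087614e-05 -9.99999997e-01]]
```

View pics/top0.png

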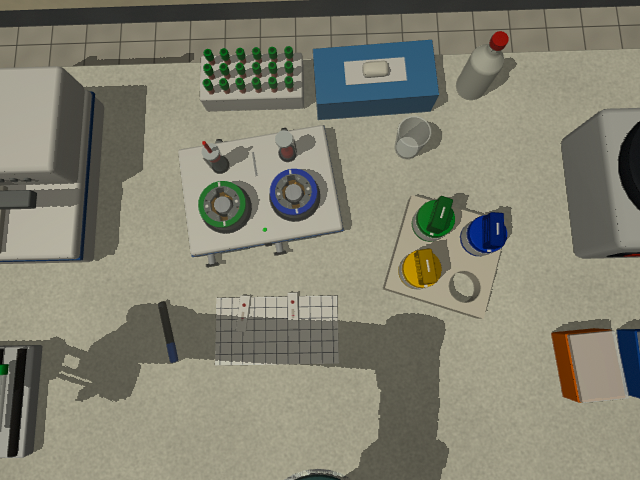

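View pics/side0.png

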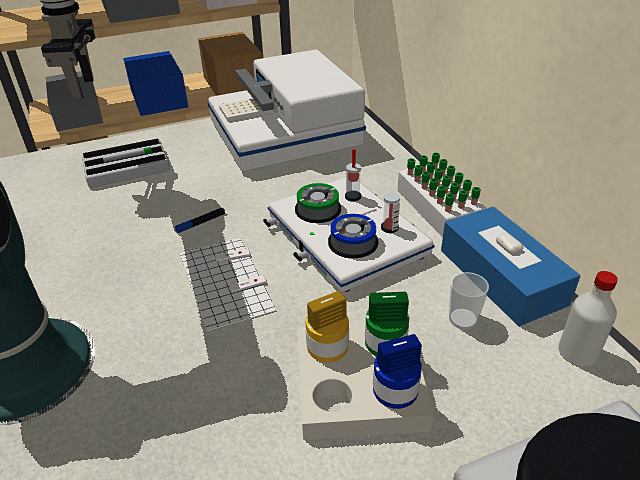

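The full tank is green: its tall red stem is at about (208,147) in the top view. The blue tank's tube at (287,145) shows no stem, so blue is low. The blue cartridge is at (487,233) and the blue port at (294,193). Next I'll measure the wing and slot angles.

```bash
cat > h.py <<'E'
from station import *
import cv2,numpy as np
def cloud(c,d):
    i=viewer.camera_info(c);K=i["intrinsics"];v,u=np.mgrid[:480,:640]
    P=np.stack([(u-K[0,2])/K[0,0]*d,-(v-K[1,2])/K[1,1]*d,-d],-1)
    return P@i["rotation"].T+i["eye"]
def proj(c,p):
    i=viewer.camera_info(c);q=(np.asarray(p)-i["eye"])@i["rotation"];K=i["intrinsics"]
    return K[0,0]*q[...,0]/-q[...,2]+K[0,2],-K[1,1]*q[...,1]/-q[...,2]+K[1,2]
def ortho(c,p,cx,cy,z,h,n=400):
    # rectify plane z: image up=+x, left=+y
    s=np.linspace(-h,h,n); X=cx-s[:,None]+0*s[None]; Y=cy-s[None]+0*s[:,None]
    u,v=proj(c,np.stack([X,Y,0*X+z],-1)); return cv2.remap(p,u.astype(np.float32),v.astype(np.float32),cv2.INTER_CUBIC)
E
python3 - <<'E'
from h import *
ims=[]
for c in("top","side"):
    f=np.load(f"{c}0.npz");p,d=f["p"],f["d"];W=cloud(c,d);z=W[...,2]
    hsv=cv2.cvtColor(p,cv2.COLOR_RGB2HSV);blue=(hsv[...,0]>105)&(hsv[...,0]<130)&(hsv[...,1]>120)&(d>0)
    m=blue&(np.hypot(W[...,0]-.534,W[...,1]+.315)<.06)
    t=m&(z>.136)&(z<.155)
    print(c,"wing",t.sum(),np.median(z[t]),cv2.minAreaRect((W[t][:,:2]*1000).astype(np.float32)))
    q=(W[t][:,:2]*1000).astype(np.float32);_,ev=cv2.PCACompute(q,None);print("pca",q.mean(0),np.degrees(np.arctan2(ev[0][1],ev[0][0])))
    r=blue&(np.hypot(W[...,0]-.627,W[...,1]-.035)<.06)&(z>.07)
    q=(W[r][:,:2]*1000).astype(np.float32);print("ring",r.sum(),np.median(z[r]),cv2.minEnclosingCircle(q))
    ims.append(ortho(c,p,.627,.035,.083,.06,390))
    ims.append(ortho(c,p,.534,-.315,.144,.06,390))
o=np.vstack([np.hstack(ims[:2]),np.hstack(ims[2:])])
cv2.imwrite("pics/o.png",cv2.resize(o,(600,600))[:,:,::-1])
E
```

```text
top wing 480 0.14274742453674677 ((535.0713500976562, -312.35906982421875), (24.292724609375, 57.638343811035156), 86.56612396240234)
pca [ 534.4671 -311.66  ] -3.945604
ring 652 0.08229748010176552 ((625.9515380859375, 34.620338439941406), 44.5975227355957)
side wing 621 0.14334635417516828 ((534.5193481445312, -315.52984619140625), (25.815505981445312, 58.03755569458008), 86.16769409179688)
pca [ 532.7664 -317.7562] -4.896323
ring 546 0.08279022428423133 ((625.3123779296875, 33.013126373291016), 46.608184814453125)
```

View pics/o.png

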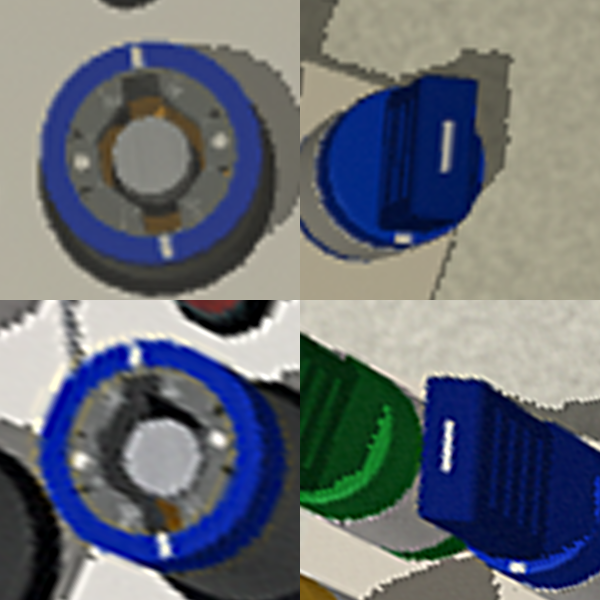

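```bash
cat >> h.py <<'E'
def R(a):
    a=np.radians(a);c,s=np.cos(a),np.sin(a);return np.array([[c,s,0],[s,-c,0],[0,0,-1.]])
def st(m=""):
    s=env.sense();r=s["tcp_rot"];print(m,"t%.1f"%s["t"],"pos",np.round(s["ee_pos"],4),"yaw%.1f"%np.degrees(np.arctan2(r[1,0],r[0,0])),"F",np.round(s["wrist_force"],1),"M",np.round(s["moment"],2),"w%.4f g%.1f"%(s["gripper_width"],s["grasp_force"]),"j7 %.2f"%s["joint_positions"][6])
E
python3 - <<'E'
from h import *
for o in(0,180):
  for n,p,a in[("cart",(.535,-.314,.3),-3.7),("port",(.6267,.0345,.29),9.1),("low",(.6267,.0345,.15),9.1),("turn",(.6267,.0345,.15),-83)]:
    q=solver.inverse_kinematics(np.array(p),R(a+o));print(o,n,None if q is None else np.round(q,2))
E
```

```text
0 cart [-0.22  0.47  0.98  1.63 -0.4   1.26 -0.8 ]
0 port [-0.67  0.43  0.77  1.62 -0.32  1.22 -1.25]
0 low [-0.62  0.58  0.71  1.75 -0.44  0.98 -1.15]
0 turn [-0.93  0.93  1.34  1.77 -0.96  1.27 -2.35]
180 cart [-0.34  0.58  1.22  1.63 -0.56  1.33  2.48]
180 port [-0.4   0.37  0.39  1.6  -0.15  1.2   1.75]
180 low [-0.31  0.5   0.27  1.73 -0.16  0.93  1.76]
180 turn [-0.54  0.55  0.59  1.75 -0.36  0.96  0.32]
```

```bash
python3 - <<'E'
from h import *
q=env.sense()["joint_positions"].copy()
env.movel(np.array([.202,.618,.32]))
q=np.array(env.sense()["joint_positions"]);q[0]=.5;q[6]=1.9
env.goto_joints(q);st()
env.reach(np.array([.535,-.314,.25]),R(176.3));st("above")
print(np.round(env.sense()["joint_positions"],2))
for c in("top","side"):
    p,d=viewer.read_camera(c);np.savez(f"{c}1.npz",p=p,d=d);cv2.imwrite(f"pics/{c}1.png",p[:,:,::-1])
    print([(np.round(r["at"],4).tolist(),round(r["score"],2)) for r in tip_of(c,"cart_blue_mid")[:2]])
E
```

```text
t5.3 pos [ 0.5557 -0.3365  0.3189] yaw170.7 F [-0.  -0.1 -0.5] M [ 0.03 -0.03  0.02] w0.0918 g0.0 j7 1.90
above t5.7 pos [ 0.5354 -0.3139  0.2504] yaw176.3 F [-0.2  0.4  1. ] M [ 0.   -0.07 -0.02] w0.0917 g0.0 j7 1.97
[ 0.5   0.39 -0.03  1.64  0.01  1.12  1.97]
[([0.5357, -0.3111, 0.081], 0.96)]
[([0.5357, -0.3171, 0.0817], 0.76), ([0.3684, 0.2845, 0.0002], 0.74)]
```

View pics/side1.png

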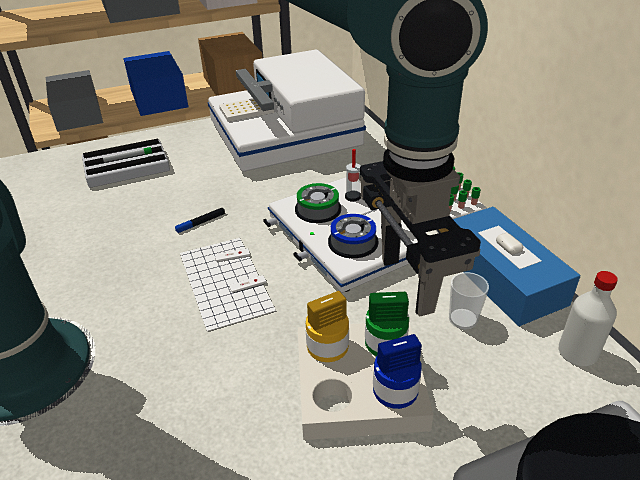

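The open gripper hangs above the blue cartridge, which is at about (398,370). The fingers, at about (391,240) and (430,285), straddle the wing direction. Descending to grasp.

```bash
python3 - <<'E'
from h import *
env.movel(np.array([.535,-.314,.108]));st("down")
effector.grasp(45);st("grasp")
env.movel(np.array([.535,-.314,.29]),rate=.2);st("lift")
env.movel(np.array([.6267,.0345,.29]),R(189.1),rate=.25);st("over port")
env.pause(.2)
out=[]
for c in("top","side"):
    p,d=viewer.read_camera(c);np.savez(f"{c}2.npz",p=p,d=d);out.append(p[60:360,150:550])
    W=cloud(c,d);hsv=cv2.cvtColor(p,cv2.COLOR_RGB2HSV);z=W[...,2]
    m=(hsv[...,0]>105)&(hsv[...,0]<130)&(hsv[...,1]>120)&(d>0)&(np.hypot(W[...,0]-.627,W[...,1]-.035)<.07)&(z>.2)
    if m.sum():print(c,m.sum(),cv2.minAreaRect((W[m][:,:2]*1000).astype(np.float32)),z[m].min(),z[m].max())
    print([(np.round(r["at"],4).tolist(),round(r["score"],2)) for r in tip_of(c,"cart_blue_mid")[:2]])
cv2.imwrite("pics/hold.png",np.hstack(out)[:,:,::-1])
E
```

```text
down t7.0 pos [ 0.5357 -0.3144  0.109 ] yaw176.3 F [ 0.1 -0.8 -0.1] M [ 0.04 -0.09 -0.  ] w0.0916 g0.0 j7 1.96
grasp t8.0 pos [ 0.535  -0.3142  0.108 ] yaw176.3 F [-0.  -1.7 -0.3] M [-0.09 -0.09 -0.03] w0.0241 g45.0 j7 1.96
lift t9.1 pos [ 0.5341 -0.3135  0.2883] yaw176.3 F [-0.1 -0.7 -4.3] M [0.04 0.01 0.04] w0.0237 g45.0 j7 1.97
over port t10.7 pos [0.6266 0.0325 0.2899] yaw-171.1 F [ 0.3 -0.2 -3.9] M [ 0.04  0.03 -0.03] w0.0238 g45.0 j7 1.55
[]
side 1415 ((622.3116455078125, 34.00755310058594), (66.13602447509766, 126.04268646240234), 23.884183883666992) 0.22249576276142813 0.5064745508829894
[([0.6294, 0.0335, 0.2595], 0.9)]
```

View pics/hold.png

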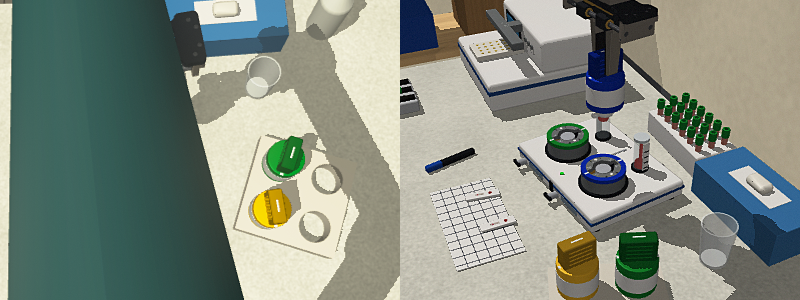

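The cartridge hangs upright over the blue port, with its body at about (605,85) in the right half. Now I'll lower it close to the port and fit the body axis from the side depth.

```bash
python3 - <<'E'
from h import *
from scipy.optimize import least_squares
env.movel(np.array([.6267,.0345,.19]));env.pause(.3);st()
c="side";e=env.sense()["ee_pos"]
p,d=viewer.read_camera(c);W=cloud(c,d);z=W[...,2]
m=(d>0)&(np.hypot(W[...,0]-e[0],W[...,1]-e[1])<.045)&(z>e[2]-.0255-.036)&(z<e[2]-.0255+.012)
q=W[m];f=lambda a:np.hypot(q[:,0]-a[0],q[:,1]-a[1])-.034
r=least_squares(f,e[:2],loss="soft_l1",f_scale=.001);print("body",m.sum(),r.x,np.std(r.fun),r.x-e[:2])
for lo,hi in((-.036,-.015),(-.01,.012)):
    k=q[(q[:,2]>e[2]-.0255+lo)&(q[:,2]<e[2]-.0255+hi)]
    print(lo,least_squares(lambda a:np.hypot(k[:,0]-a[0],k[:,1]-a[1])-.034,e[:2],loss="soft_l1",f_scale=.001).x)
# turret wall as same-method reference (radius 44)
W0=cloud(c,np.load("side0.npz")["d"]);m=(np.hypot(W0[...,0]-.6267,W0[...,1]-.0345)<.055)&(W0[...,2]>.055)&(W0[...,2]<.076);k=W0[m]
k=k[np.hypot(k[:,0]-.6267,k[:,1]-.0345)>.036]
r=least_squares(lambda a:np.hypot(k[:,0]-a[0],k[:,1]-a[1])-a[2],[.6267,.0345,.044],loss="soft_l1",f_scale=.001);print("turret",len(k),r.x)
h=p[100:400,150:550];cv2.imwrite("pics/near.png",cv2.resize(h,(800,600),interpolation=cv2.INTER_CUBIC)[:,:,::-1])
E
```

```text
t12.2 pos [0.6271 0.0345 0.1908] yaw-170.9 F [ 1.7  0.1 -3.6] M [ 0.05  0.01 -0.02] w0.0237 g45.0 j7 1.53
body 792 [0.62745413 0.03481644] 0.0013396251721603432 [0.00036701 0.00030118]
-0.036 [0.62760037 0.03487775]
-0.01 [0.62728848 0.03481111]
turret 365 [0.62656844 0.03397054 0.04375434]
```

View pics/near.png

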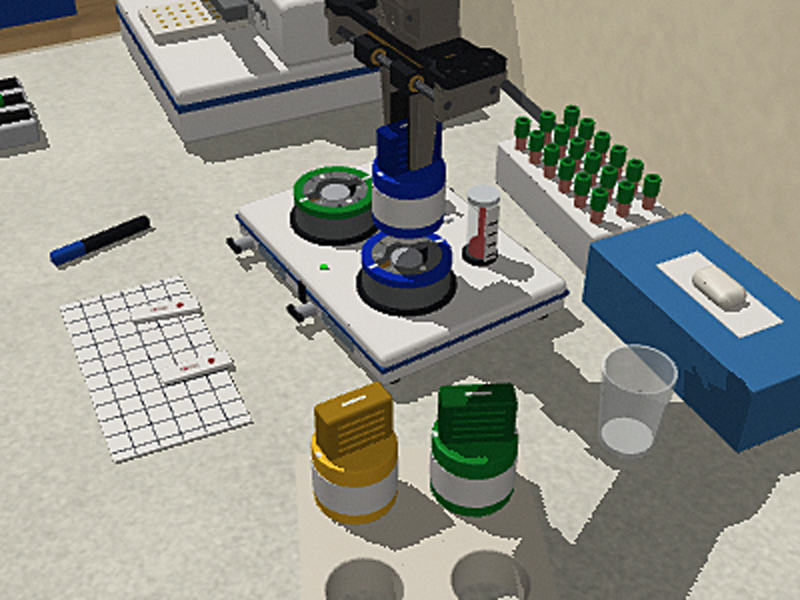

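The body axis is within 1 mm of the turret axis: the cartridge is at (408,190) above the port at (405,265). The red column stays inside the tube at (483,235), so blue is low. Inserting in steps while watching the force.

```bash
python3 - <<'E'
from h import *
P=np.array([.6263,.0342,.176])
for z in(.176,.168,.162,.157,.153,.151):
    P[2]=z;env.movel(P.copy(),rate=.06);st()
    f=env.sense()["wrist_force"]
    if np.linalg.norm(f)>35:print("STOP");break
E
```

```text
t12.6 pos [0.6258 0.0341 0.1751] yaw-170.9 F [ 0.3 -0.8 -3.3] M [ 0.08 -0.04 -0.02] w0.0236 g45.0 j7 1.53
 t12.9 pos [0.6261 0.0342 0.1676] yaw-170.9 F [-0.5  0.3 -3.5] M [ 0.12  0.04 -0.  ] w0.0237 g45.0 j7 1.53
 t13.2 pos [0.6269 0.0343 0.1626] yaw-170.9 F [-0.5  0.3  1.5] M [ 0.03  0.03 -0.  ] w0.0236 g45.0 j7 1.52
 t13.4 pos [0.627  0.0343 0.1575] yaw-170.9 F [ 0.1 -0.8  4.4] M [ 0.03 -0.14  0.03] w0.0237 g45.0 j7 1.52
 t13.7 pos [0.6269 0.0343 0.1535] yaw-170.9 F [ 0.4 -0.4  4.7] M [ 0.07 -0.18 -0.06] w0.0239 g45.0 j7 1.52
 t13.9 pos [0.6269 0.0343 0.1516] yaw-170.9 F [1.2 0.4 5.3] M [ 0.07 -0.21 -0.01] w0.0234 g45.0 j7 1.52
```

It's in smoothly: the poppet force of about 9 N matches a depth of about 14–15 mm. Now I'll seat the shoulder, then turn.

```bash
python3 - <<'E'
from h import *
P=np.array([.6265,.0343,.151])
for z in(.150,.149,.148,.147,.146):
    P[2]=z;env.movel(P.copy(),rate=.05);env.pause(.1);st()
    if env.sense()["wrist_force"][2]>14:break
E
```

```text
t14.3 pos [0.627  0.0344 0.151 ] yaw-170.9 F [ 0.8 -0.2  7.3] M [-0.    0.   -0.02] w0.0238 g45.0 j7 1.52
 t14.6 pos [0.6272 0.0343 0.1509] yaw-170.9 F [-1.8  0.5 11.5] M [0.04 0.63 0.03] w0.0233 g45.0 j7 1.52
 t15.0 pos [0.6272 0.0343 0.1509] yaw-170.9 F [-3.  -1.7 17.6] M [0.06 1.08 0.02] w0.0238 g45.0 j7 1.52
```

```bash
python3 - <<'E'
from h import *
effector.grasp(60)
P=np.array([.6267,.0343,.148])
for a in(15,30,45,60,75,85,92):
    env.movel(P,R(189.1-a),rate=.05);st(a)
    s=env.sense()
    if abs(s["moment"][2])>1.2 or np.linalg.norm(s["wrist_force"])>50:print("STOP");break
env.pause(.4);st()
for c in("side","top"):
    p,d=viewer.read_camera(c);cv2.imwrite(f"pics/{c}3.png",p[:,:,::-1])
    print([(np.round(r["at"],4).tolist(),round(r["score"],2)) for r in tip_of(c,"cart_blue_mid")[:2]])
E
```

```text
15 t15.6 pos [0.6279 0.0338 0.1509] yaw174.1 F [-1.9 -1.9 16.5] M [-0.22  0.81  0.01] w0.0237 g60.0 j7 1.29
30 t16.0 pos [0.6279 0.0335 0.1509] yaw159.1 F [-2.4 -2.  16.1] M [-0.46  0.82  0.09] w0.0238 g60.0 j7 1.06
45 t16.4 pos [0.6278 0.0332 0.1509] yaw144.1 F [-2.2 -2.1 16.5] M [-0.5   0.88  0.09] w0.0237 g60.0 j7 0.82
60 t16.8 pos [0.6277 0.0329 0.1509] yaw129.1 F [-2.2 -3.5 16.1] M [-0.64  0.94  0.19] w0.0238 g60.0 j7 0.59
75 t17.2 pos [0.6275 0.0328 0.1509] yaw114.1 F [-3.6 -3.4 17.8] M [-0.72  1.07  0.17] w0.0237 g60.0 j7 0.36
85 t17.5 pos [0.6274 0.0327 0.1509] yaw104.1 F [-4.4 -2.2 19.1] M [-0.78  1.27  0.19] w0.0237 g60.0 j7 0.20
92 t17.8 pos [0.6272 0.0327 0.1509] yaw97.1 F [-4.2 -3.1 18.9] M [-0.7   1.31  0.17] w0.0239 g60.0 j7 0.10
 t18.2 pos [0.6272 0.0327 0.1509] yaw97.1 F [-3.2 -2.9 18.1] M [-0.72  1.28  0.15] w0.0235 g60.0 j7 0.10
[([0.474, -0.1958, 0.0824], 0.39)]
[]
```

```bash
python3 -c "
import cv2;p=cv2.imread('pics/side3.png');cv2.imwrite('pics/fin.png',cv2.resize(p[130:300,260:460],(800,600),interpolation=2))"
```

```text
(no output)
```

View pics/fin.png

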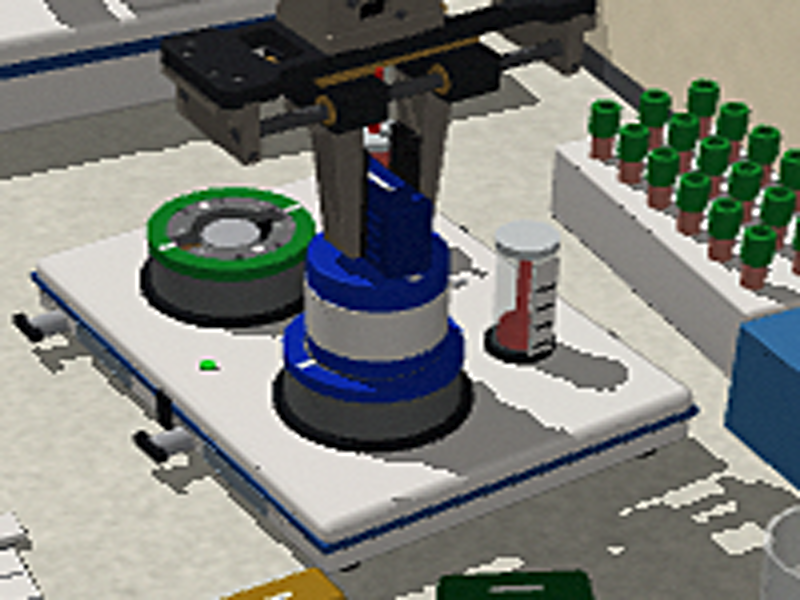

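The cartridge at (380,300) is seated on the blue port, upright. Its wing at (400,215) has turned a quarter and is still gripped, and the low float is visible at (515,320). Handing in.

```bash
python3 -c "
from h import *
st();print(workorder.finish_job())"
```

```text
t18.4 pos [0.6272 0.0327 0.151 ] yaw97.1 F [-3.8 -2.7 19. ] M [-0.72  1.31  0.19] w0.0236 g60.0 j7 0.10
the job is handed in; nothing more can be done
None
```

I handed the job in at 18.4 s: the blue cartridge is in the low (blue) tank's port, pushed down until it stopped on the port, turned 92° clockwise and still gripped at 60 N; the hand-in returned no verdict, and I did not read the valve and poppet values directly.

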